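# Release the transport lock of the dish mixer

## Robot

A 6-joint arm with a two-finger parallel gripper is mounted at the origin on a cart in front of the work surface, level with it; the furniture and walls round the work are solid. World frame = base frame: x ahead of the robot, y to its left, z up, the work surface at z = 0. Lengths are in m, angles in rad, forces in N, time in s.
With the tool pointing down it reaches from about 0.25 to 0.775 m from the base axis. Payload 4 kg.
Tool frame: the origin (TCP) lies at the very end of the fingers, on their centre line; the grasp point (between the pads) lies 19 mm behind it (env.pinch_z is the distance from the TCP to the grasp point, in m); z points along the fingers, y is the direction in which the jaws open and shut (so a half turn about z gives the same grasp; the last joint's range is limited). The gripper opens to 94 mm and grips with 3 to 60 N. Pads are 16 mm wide; open, the fingers measure 119 mm over their backs; the gripper's body (75 mm by 177 mm) begins 78 mm behind the grasp point.
Start: joints at [-1.216, 0.087, 1.371, -0, 1.684, -0.103], TCP at [0.243, -0.493, 0.206] pointing down, gripper open.
Joint ranges: [-3.1, 3.1], [-0.76, 2.03], [0.27, 2.55], [-1.08, 4.22], [0.17, 2.65], [-2.57, 2.57]. Speed limits (rad/s): [2.79, 2.79, 3.14, 3.14, 3.14, 3.14].

## Interface

Orientations are given as a 3x3 rotation matrix whose columns are the frame's x, y, z axes.
In Python, from bench import env gives the robot as it stands.
- The arm moves only by the tool jog_arm, never from a script. Its arguments are lists of equal length, an entry for each row: "hand": the finger opening in cm, from 0 to 9.4; "translation": the shift along the tool's x, y, z in cm, a list of three; "rotation": the turn, a rotation vector about the tool's x, y, z in degrees, a list of three. A call has 1 to 10 rows; each row shifts and turns the commanded pose from where the row before left it, along the tool's axes as they then stand; what a row does not reach is not made up. A row lasts 1/10 s, in which the tool goes at most 50 mm and 8.59 degrees, less where a joint would pass 70% of its speed; a pose out of reach is approached as far as the arm can. A call with a gripper value outside its range is refused whole. The fingers move at their own pace and stop on an object; "newtons" is the grip in N (left out, the last holds). Time passes only in rows, so rows that do not move let the fingers close. It gives the time, the measured TCP pose, the force and the opening at its end, in the units of the state.
- env.get_obs(): the state, without advancing time (a new reading comes with each control period).
- env.grab_frame(name): name is "side" or "top" or "wrist"; returns the picture (400x640x3 uint8, blue, green, red); there is no depth.
- env.get_calibration(name): a dict with "K" (3x3 intrinsics, pixels), "dist_coeffs" ([k1, k2, p1, p2, k3] as OpenCV has them; the pictures are not rectified), "rvec" (rotation vector, rad) and "tvec" (3), from world to camera coordinates, as OpenCV has them. Camera axes: x right, y down, z forward; pixel columns grow to the right and rows downward; lengths in m; the calibration is good to about 2 mm. A picture is of the moment at which its call begins: read the wrist's pose just before it. get_calibration takes no time and is no camera call; for the wrist camera it gives the pose at the moment of the call.
- env.finish_job(): hands the job in, once; it reports no verdict.
Trained networks look in the newest picture that a camera, given by its name, has taken for a name from the list of things; names that differ only in an ending like _2 or _b are one class to them, and where a whole thing is asked for, a point or a joint stands for the part that bears it (a point fixed in the world has none). Each returns a list of dicts, best first, with "p" (0 to 1); they miss things now and then, are a little off and sometimes report something else, mostly with a low value. They report only what shows in the picture. A call takes as long as a camera call.
- env.look_for(camera, target): "uv" ([column, row] in pixels, amid what is visible of it).
- env.spot_point(camera, target): "uv" ([column, row] in pixels: a listed point, or the origin of a listed thing).
The state is a dict: "time_s": time; "qpos": joint angles; "joint_vel": joint speeds; "tau": joint torques, N m; "tcp_pos": TCP position; "tcp_rot": TCP orientation; "wrist_force": force on the tool from outside, world axes, zero at the start; "ft_torque": the same for the moment, N m; "opening": finger opening in m.
Only numpy, scipy, OpenCV 4.12 (cv2) and the standard library are available. Lean on these libraries where they do the work, as an engineer would, in place of code of your own. Each camera call takes 0.05 s, during which the arm holds its last target.

## Task

The dish mixer is still locked for the drive: pull its sprung lock knob straight up, turn it anticlockwise (seen from above) to the free position at the raised arc on the dial, feel for the detent there and let the tongue drop fully home in it. Then take the tray by its post and slide it gently away from the robot as far as it goes, with the dishes lying flat on it. Do not force the tongue against its stops, and leave the things standing around where they are.

Things in the scene. Friction and masses are not known exactly. Their poses are not given: they have to be found in the camera images.
- mixer: Fixed white bench mixer, 210 (x) x 250 (y) mm, deck 35 mm high. Origin on the worktop, mid depth; the housing spans y -135 to +115 mm. x points to its back, y to its left, z up. The lock axis stands at x -20, y -85 mm, the tray left of it. A low raised arc on the dial plate, 36 to 39 mm from the lock axis, spans turn values 0.94 to 1.42: there lies the free detent.
- knob_grip (a point): Point on the lock axis in the knob's black bar grip, 72 mm above the worktop while down; moves with the knob. The bar is 14 mm thick (this frame's x) and 46 mm long (its y), its top 11.5 mm above this point. Below: a hub 32 mm wide, top 16.5 mm below this point, and a round grey skirt 66 mm wide, top 22.5 mm below it. z up.
- lock_tongue: Steel tongue under the skirt, 6 x 6 mm in section, along this frame's +y, tip 48 mm from the lock axis, 15 mm showing beyond the skirt. Origin on the axis at the tongue's mid height (40 mm over the worktop when down). Parked it points to the tray (mixer +y), sits in a slot of the tray's steel strip and blocks the tray. Ring, detent or tray may not load it with more than 25 N.
- lock_lift (a joint): Lift of the knob, m: 0 down, 0.015 pulled out to the stop. A spring pulls it down with 6.6 N at 0, 9 N at 0.008, 11 N at 0.015. Down in the parking slot or detent it cannot turn (play 0.05 to 0.15 rad each way). Above 0.008 it turns freely over a hidden ring; let down between slot and detent, the tongue rests on the ring at 0.008 and slides along it easily under its spring.
- lock_turn (a joint): Turn of the knob, rad: 0 = tongue toward the tray (parked, starts within 0.07 of it), growing anticlockwise from above, limits -0.15 and 1.75. The one detent is centred between 0.94 and 1.42, different on each machine and mostly hidden by the skirt; the tongue falls in only within about 0.05 of its centre. Then lock_lift goes from 0.008 to 0 and turning is stopped.
- tray (a joint): Travel of the tray, m, toward the mixer's back (mixer +x): 0 at the front, 0.05 at the rear stop. Friction about 1.5 N.
- tray_post (a point): Point on the axis of the tray's upright black post, 14 mm thick, at the tray's front left corner, 10 mm below the post's top; moves with the tray; axes as the mixer's. Post collar 22 mm wide, top 26 mm below this point; tray floor 30 mm, rims 24 mm below it. Two loose dishes lie on the tray, tops 16 mm below this point.
- immersion_oil: Bystander: 35 mm round dropper bottle, 86 mm tall, standing to the right of the mixer. Origin at the centre of its underside.
- specimen_cup_1: Bystander: 62 mm wide, 72 mm tall lidded specimen cup, to the left of the mixer. Origin at the centre of its underside.
- tally_counter: Bystander: round tally counter, 43 mm round and 25 mm tall, in front of the mixer. Origin at the centre of its underside.
- marker: Bystander: thick pen, 134 mm long, lying in front of the mixer. Origin at the centre of its underside.
- timer: Bystander: flat timer, 64 x 60 x 19 mm, behind the mixer. Origin at the centre of its underside.
- lens_tissue: Bystander: flat booklet, 93 x 66 x 9 mm, on the right. Origin at the centre of its underside.
- dish_a: The right of the two loose lidded culture dishes on the tray, 60 mm wide, 14 mm tall; must ride along lying flat. Origin at the centre of its underside.
- dish_b: The left of the two loose lidded culture dishes on the tray, 60 mm wide, 14 mm tall; must ride along lying flat. Origin at the centre of its underside.

How it is judged:
On the way, in this order (a step that is already met when the one before it is completed fails the run):
1. the tongue is down in the free detent (value of joint lock_lift below 0.002 m and value of joint lock_turn between 0.85 and 1.52 rad), for 0.3 s.
2. the tray is at its rear stop (value of joint tray above 0.047 m), for 0.2 s.
At the end, for the whole second after the job is handed in: The knob is fully down (lift under 2 mm) in the free detent (turn between 0.85 and 1.52 rad) and the tray is within 3 mm of its rear stop (all of step 1 and value of joint tray above 0.047 m); the robot touches nothing.
It fails at once if the tongue is forced: more than 25 N on it from ring, detent or tray (contact force between lock_tongue and anything else above 25 N).
It fails at once if the tray is thrown (faster than 0.3 m/s) (velocity of joint tray above 0.3 m/s).
It fails at once if a dish leaves the tray or tips (height (world z) of any of dish_a, dish_b below 0.035 m or angle between any of dish_a, dish_b's own z axis and vertical above 0.3 rad).
It fails at once if a bystander is moved by more than 25 mm (distance of any of immersion_oil, specimen_cup_1, tally_counter, marker, timer, lens_tissue from where it was at the start of the episode above 0.025 m).
It also fails if it takes over 54 s, if anything falls off the work surface, if the arm or the gripper's body presses on something with over 40 N, if the wrist force passes 120 N, or if a joint passes its speed limit or range.

## Working session

There is one attempt and no reset: what is moved stays moved. The work goes in short steps, Python scripts to look and compute and a tool call to move; the robot and the scene stay as the last step left them, time stands still between calls to the robot, and variables do not carry over. Pictures are saved under pics/ and viewed, and the job is handed in when it is done.

Besides the shell and the picture viewer there is one more tool, called after ">>>" as name(argument=value, ...), one argument or row to a line, values as JSON. jog_arm: Moves the arm, as the interface text tells. Its arguments: {"type":"object","properties":{"hand":{"type":"array"},"translation":{"type":"array"},"rotation":{"type":"array"},"newtons":{"type":"number"}},"required":["hand","translation","rotation"]}

```bash
mkdir -p pics; ls; cat > h.py <<'E'
import numpy as np, cv2
from bench import env
def snap(n,f):
    im=env.grab_frame(n); cv2.imwrite('pics/'+f,im); return im
def ray(n,uv):
    c=env.get_calibration(n)
    K=np.array(c['K'],float);d=np.array(c['dist_coeffs'],float);R=cv2.Rodrigues(np.array(c['rvec'],float))[0];t=np.array(c['tvec'],float).ravel()
    p=cv2.undistortPoints(np.array([[uv]],float),K,d).ravel()
    v=R.T@np.array([p[0],p[1],1]);o=-R.T@t
    return o,v/np.linalg.norm(v)
def atz(n,uv,z):
    o,v=ray(n,uv); return o+v*(z-o[2])/v[2]
def proj(n,P):
    c=env.get_calibration(n)
    return cv2.projectPoints(np.array(P,float).reshape(-1,3),np.array(c['rvec'],float),np.array(c['tvec'],float),np.array(c['K'],float),np.array(c['dist_coeffs'],float))[0].reshape(-1,2)
def tri(obs):
    A=np.zeros((3,3));b=np.zeros(3)
    for n,uv in obs:
        o,v=ray(n,uv);M=np.eye(3)-np.outer(v,v);A+=M;b+=M@o
    return np.linalg.solve(A,b)
E
python3 - <<'E'
from h import *
np.set_printoptions(precision=4,suppress=True)
for n in ['side','top']:
    snap(n,n+'0.png')
    for t in ['knob_grip','lock_tongue','tray_post','mixer','immersion_oil','dish_a']:
        print(n,t,[(np.round(d['uv'],1).tolist(),round(d['p'],2)) for d in env.spot_point(n,t)[:3]])
print(env.get_obs())
E
```

```text
pics
side knob_grip [([336.6, 184.2], 0.61)]
side lock_tongue [([374.9, 230.3], 0.39)]
side tray_post [([304.8, 241.0], 0.66), ([375.8, 228.8], 0.39)]
side mixer [([309.0, 215.0], 0.66)]
side immersion_oil [([334.3, 168.7], 0.63)]
side dish_a [([291.3, 222.9], 0.66), ([309.5, 206.0], 0.62)]
top knob_grip []
top lock_tongue []
top tray_post []
top mixer [([305.9, 185.9], 0.87)]
top immersion_oil []
top dish_a [([291.3, 172.1], 0.59), ([303.4, 180.9], 0.53)]
{'time_s': 0.7, 'qpos': array([-1.2161,  0.0872,  1.3707, -0.    ,  1.6836, -0.1031]), 'joint_vel': array([ 0.0002, -0.0006, -0.0003, -0.0014, -0.0018, -0.0011]), 'tau': array([ -0.0007, -33.991 , -30.2516,   0.0718,   0.0236,  -0.    ]), 'tcp_pos': array([ 0.2431, -0.4934,  0.2055]), 'tcp_rot': array([[ 0.897 ,  0.442 ,  0.    ],
       [ 0.442 , -0.897 , -0.0001],
       [-0.    ,  0.0001, -1.    ]]), 'wrist_force': array([ 0.2947, -0.4543, -0.7523]), 'ft_torque': array([-0.0225, -0.0144, -0.0099]), 'opening': 0.09407382624809574}
```

View pics/side0.png

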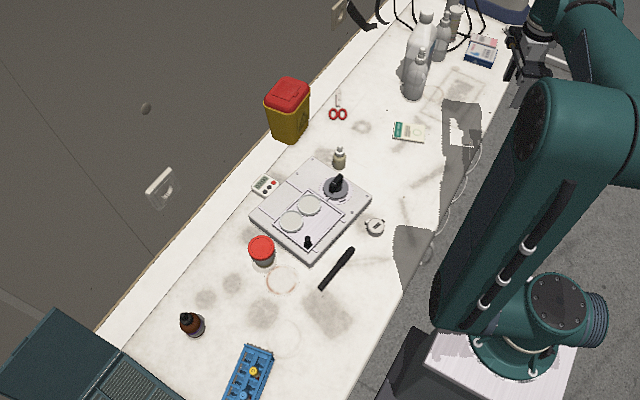

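View pics/top0.png

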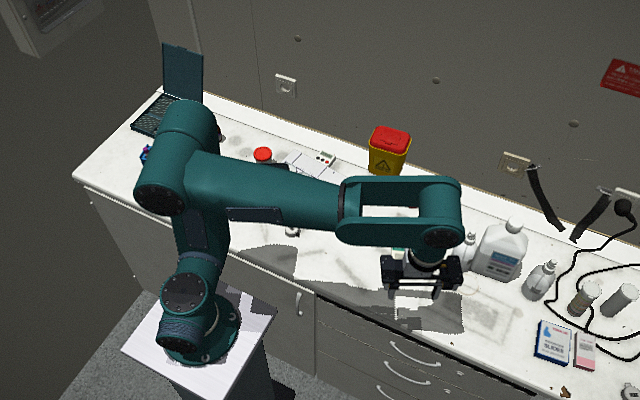

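```bash
python3 - <<'E'
from h import *
np.set_printoptions(precision=4,suppress=True)
im=cv2.imread('pics/side0.png')
cv2.imwrite('pics/side0z.png',cv2.resize(im[140:290,230:400],None,fx=4.5,fy=4,interpolation=cv2.INTER_CUBIC))
for uv,z in [((336.6,184.2),.072),((304.8,241),.07),((309,215),0),((291.3,222.9),.042),((309.5,206),.042)]: print(uv,atz('side',uv,z))
c=env.get_calibration('wrist');print(c)
E
```

```text
(336.6, 184.2) [ 0.5228 -0.1037  0.072 ]
(304.8, 241) [0.5065 0.0708 0.07  ]
(309, 215) [ 0.5584 -0.0264  0.    ]
(291.3, 222.9) [0.5697 0.0351 0.042 ]
(309.5, 206) [ 0.5573 -0.0292  0.042 ]
{'K': array([[295.2469,   0.    , 317.2435],
       [  0.    , 295.2469, 198.6226],
       [  0.    ,   0.    ,   1.    ]]), 'dist_coeffs': array([-0.0239,  0.    ,  0.    ,  0.    ,  0.    ]), 'rvec': array([-2.4672,  1.5332,  0.2071]), 'tvec': array([-0.5504, -0.0276,  0.3902])}
```

View pics/side0z.png

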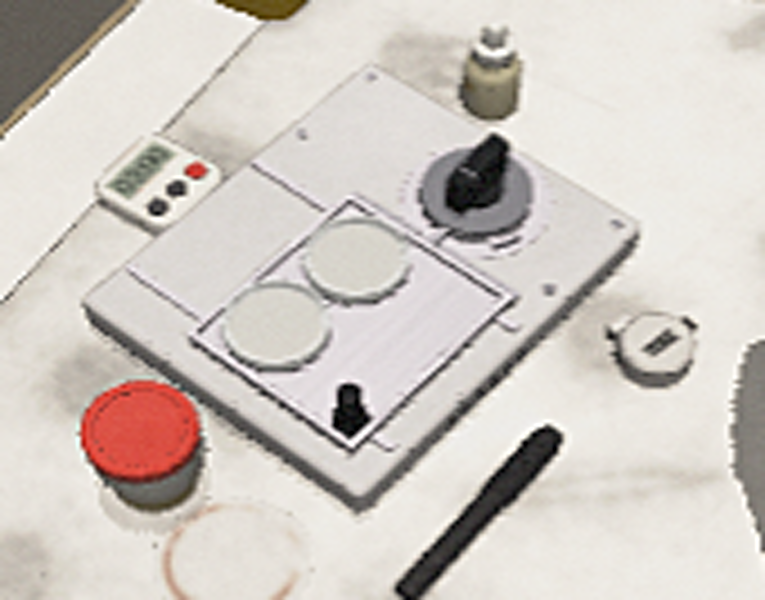

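```bash
python3 - <<'E'
from h import *
np.set_printoptions(precision=4,suppress=True)
o,v=ray('wrist',(320,200));ob=env.get_obs();R=ob['tcp_rot']
print('cam in tool',R.T@(o-ob['tcp_pos']),'axis',R.T@v)
c=env.get_calibration('wrist');Rc=cv2.Rodrigues(c['rvec'])[0];print(Rc@R)
E
```

```text
cam in tool [ 0.078  -0.     -0.1784] axis [-0.271   0.0103  0.9625]
[[ 0.001   1.     -0.0007]
 [-0.9638  0.0008 -0.2665]
 [-0.2665  0.001   0.9638]]
```

>>> jog_arm(
  hand=[9.4,9.4,9.4,9.4,9.4,9.4,9.4,9.4,9.4,9.4],
  translation=[
    [2,-1.4,-0.1],
    [3.5,-2.4,-0.1],
    [4,-2.7,-0.1],
    [4,-2.7,-0.1],
    [4,-2.7,-0.1],
    [4,-2.7,-0.1],
    [4,-2.7,-0.1],
    [4,-2.7,-0.1],
    [4,-2.7,-0.1],
    [4,-2.7,-0.1],
  ],
  rotation=[
    [0,0,0],
    [0,0,0],
    [0,0,0],
    [0,0,0],
    [0,0,0],
    [0,0,0],
    [0,0,0],
    [0,0,0],
    [0,0,0],
    [0,0,0],
  ],
)

```text
time_s: 1.7
tcp_pos: [0.4679, -0.0979, 0.2159]
tcp_rot: [[0.897, 0.442, 0.001], [0.442, -0.897, -0.001], [0.001, 0.001, -1.0]]
wrist_force: [1.1, 0.2, 0.3]
opening: 0.0938
```

>>> jog_arm(
  hand=[9.4,9.4,9.4,9.4,9.4],
  translation=[
    [3,-2,0],
    [2,-1.2,0],
    [0,0,0],
    [0,0,0],
    [0,0,0],
  ],
  rotation=[
    [0,0,0],
    [0,0,8.5],
    [0,0,8.5],
    [0,0,8.5],
    [0,0,0.7],
  ],
)

```text
time_s: 2.2
tcp_pos: [0.498, -0.0487, 0.2154]
tcp_rot: [[1.0, 0.001, -0.0], [0.001, -1.0, -0.0], [-0.0, 0.0, -1.0]]
wrist_force: [0.0, -0.4, -0.1]
opening: 0.094
```

```bash
python3 - <<'E'
from h import *
np.set_printoptions(precision=4,suppress=True)
o=env.get_obs();print(o['time_s'],o['tcp_pos'],o['tcp_rot'],o['qpos'])
for n in ['wrist','top']:
    snap(n,n+'1.png')
    for t in ['knob_grip','lock_tongue','tray_post','mixer']:
        print(n,t,[(np.round(d['uv'],1).tolist(),round(d['p'],2)) for d in env.spot_point(n,t)[:3]])
E
```

```text
2.2 [ 0.498  -0.0487  0.2154] [[ 1.      0.0009 -0.0001]
 [ 0.0009 -1.     -0.0001]
 [-0.0001  0.0001 -1.    ]] [-0.2107 -0.0254  1.4669 -0.0001  1.7002  1.3592]
wrist knob_grip [([371.1, 163.8], 0.94), ([234.8, 231.2], 0.44)]
wrist lock_tongue []
wrist tray_post [([211.9, 185.0], 0.72), ([369.3, 162.1], 0.71)]
wrist mixer []
top knob_grip [([320.3, 192.0], 0.61)]
top lock_tongue [([399.9, 256.7], 0.29)]
top tray_post [([269.6, 178.4], 0.74)]
top mixer [([305.8, 187.7], 0.55)]
```

View pics/wrist1.png

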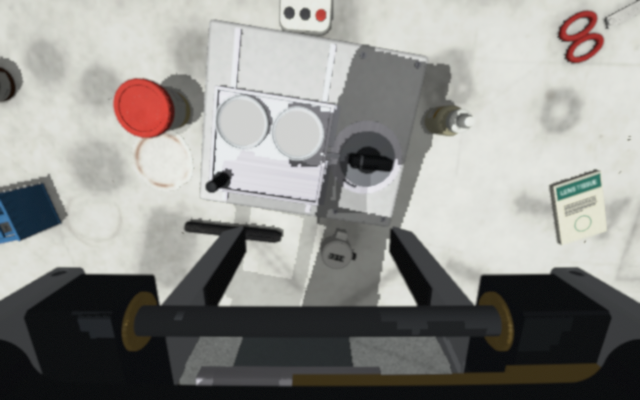

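```bash
python3 - <<'E'
from h import *
np.set_printoptions(precision=4,suppress=True)
im=cv2.imread('pics/wrist1.png')
cv2.imwrite('pics/w1z.png',cv2.resize(im[100:250,300:460],None,fx=4.9,fy=4,interpolation=cv2.INTER_CUBIC))
cv2.imwrite('pics/w1y.png',cv2.resize(im[10:240,190:450],None,fx=3,fy=2.6,interpolation=cv2.INTER_CUBIC))
k=tri([('side',(336.6,184.2)),('wrist',(371.1,163.8)),('top',(320.3,192))])
print(k,atz('wrist',(371.1,163.8),.072))
p=tri([('side',(304.8,241)),('wrist',(211.9,185)),('top',(269.6,178.4))]);print(p,atz('wrist',(211.9,185),.07))
for n in ('side','wrist','top'): print(proj(n,[k,p]))
for uv in [(212,20),(427,57),(393,228),(203,195)]: print(atz('wrist',uv,.035))
E
```

```text
[ 0.5261 -0.108   0.0681] [ 0.5266 -0.1082  0.072 ]
[0.5051 0.0677 0.0676] [0.5021 0.0695 0.07  ]
[[336.2758 183.3135]
 [306.0738 240.7217]]
[[370.2567 163.7805]
 [214.0302 181.9577]]
[[319.9873 192.5521]
 [268.2691 177.8858]]
[0.6788 0.066  0.035 ]
[ 0.6419 -0.1722  0.035 ]
[ 0.4373 -0.1478  0.035 ]
[0.4812 0.0948 0.035 ]
```

View pics/w1z.png

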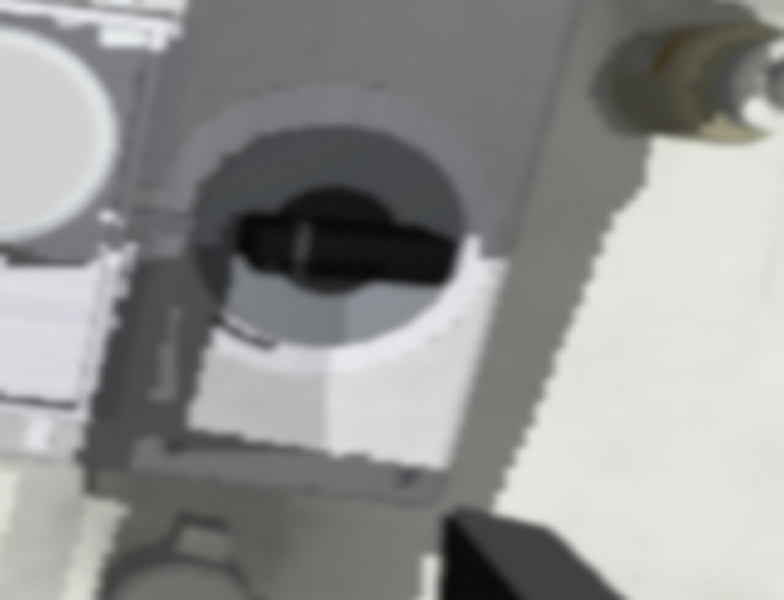

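View pics/w1y.png

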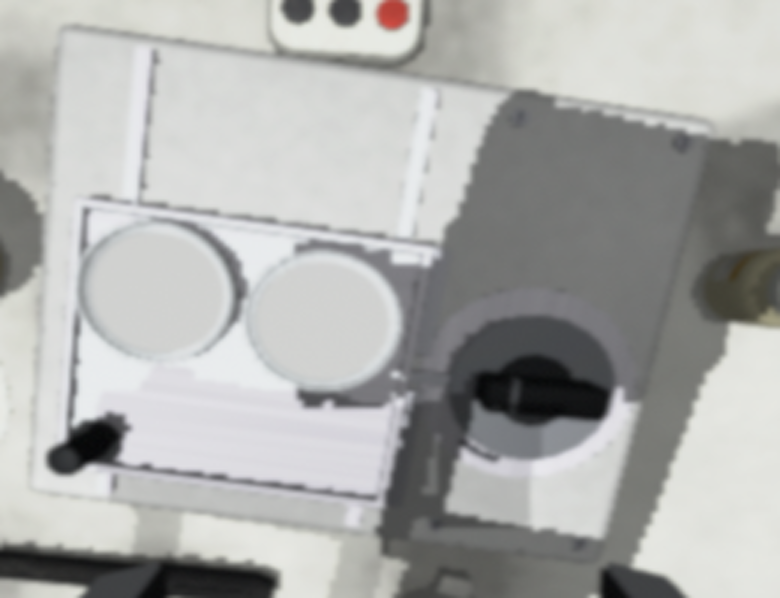

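>>> jog_arm(
  hand=[4,4,4,4,4,4,4,4,4,4],
  translation=[
    [1.4,3,2],
    [1.4,2.9,2.5],
    [0,0,2],
    [0,0,1],
    [0,0,1],
    [0,0,0],
    [0,0,0],
    [0,0,0],
    [0,0,0],
    [0,0,0],
  ],
  rotation=[
    [0,0,-8],
    [0,0,-8.2],
    [0,0,-8.2],
    [0,0,-8.2],
    [0,0,-8.2],
    [0,0,-8.2],
    [0,0,-8.2],
    [0,0,-8.1],
    [0,0,-8],
    [0,0,-8],
  ],
)

```text
time_s: 3.7
tcp_pos: [0.5299, -0.1058, 0.1305]
tcp_rot: [[0.145, 0.989, 0.0], [0.989, -0.145, -0.0], [-0.0, 0.0, -1.0]]
wrist_force: [-0.4, 0.8, -0.3]
opening: 0.0399
```

```bash
python3 - <<'E'
from h import *
np.set_printoptions(precision=4,suppress=True)
o=env.get_obs();print(o['time_s'],o['tcp_pos'],o['tcp_rot'],o['qpos'],o['opening'])
for n in ['wrist']:
    im=snap(n,n+'2.png')
    for t in ['knob_grip','lock_tongue','tray_post','immersion_oil']:
        print(n,t,[(np.round(d['uv'],1).tolist(),round(d['p'],2)) for d in env.spot_point(n,t)[:3]])
E
```

```text
3.7 [ 0.5299 -0.1058  0.1305] [[ 0.1448  0.9895  0.    ]
 [ 0.9895 -0.1448 -0.0001]
 [-0.0001  0.     -1.    ]] [-0.302   0.0925  1.5142 -0.0001  1.5348 -0.1567] 0.039920729306275625
wrist knob_grip [([316.3, 213.4], 0.95), ([476.2, 100.6], 0.54)]
wrist lock_tongue []
wrist tray_post []
wrist immersion_oil []
```

View pics/wrist2.png

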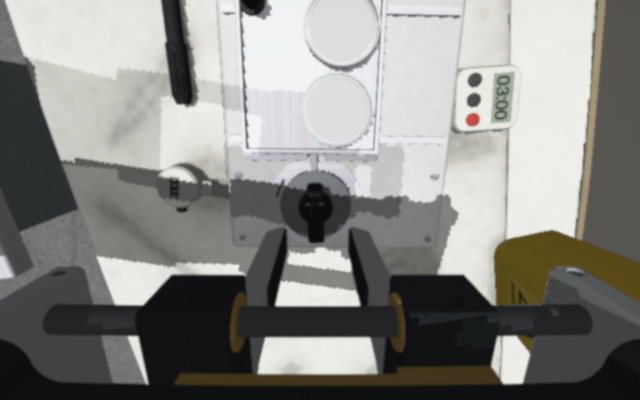

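```bash
python3 - <<'E'
from h import *
np.set_printoptions(precision=4,suppress=True)
im=cv2.imread('pics/wrist2.png')
cv2.imwrite('pics/w2z.png',cv2.resize(im[140:260,230:390],None,fx=5,fy=5,interpolation=cv2.INTER_CUBIC))
o=env.get_obs();R=o['tcp_rot'];p=o['tcp_pos']
k=atz('wrist',(316.3,213.4),.072);print(k,R.T@(k-p))
k3=tri([('side',(336.6,184.2)),('wrist',(316.3,213.4)),('top',(320.3,192))]);print(k3)
k=np.array([.5262,-.108,.072]);print(proj('wrist',[k]))
E
```

```text
[ 0.5295 -0.1065  0.072 ] [-0.0008 -0.0002  0.0585]
[ 0.5277 -0.1079  0.0665]
[[312.7234 215.6334]]
```

View pics/w2z.png

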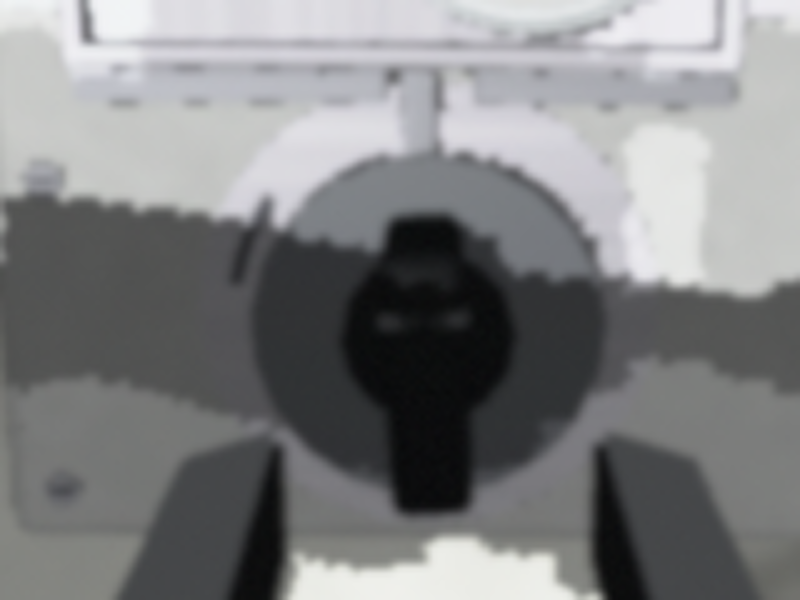

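>>> jog_arm(
  hand=[4,4,4,4,3,1.2,1.2,1.2,1.2],
  translation=[
    [-0.1,-0.05,2],
    [0,0,2.5],
    [0,0,2],
    [0,0,0.7],
    [0,0,0],
    [0,0,0],
    [0,0,0],
    [0,0,0],
    [0,0,0],
  ],
  rotation=[
    [0,0,0],
    [0,0,0],
    [0,0,0],
    [0,0,0],
    [0,0,0],
    [0,0,0],
    [0,0,0],
    [0,0,0],
    [0,0,0],
  ],
  newtons=30,
)

```text
time_s: 4.85
tcp_pos: [0.5283, -0.1064, 0.0599]
tcp_rot: [[0.151, 0.989, -0.002], [0.989, -0.151, 0.0], [-0.0, -0.002, -1.0]]
wrist_force: [-5.7, 2.2, 4.9]
opening: 0.0138
```

```bash
cat > s.py <<'E'
from h import *
np.set_printoptions(precision=4,suppress=True)
o=env.get_obs();R=o['tcp_rot'];print(o['time_s'],o['tcp_pos'],'psi',np.degrees(np.arctan2(R[1,0],R[0,0])),'op',o['opening'],'F',o['wrist_force'],'Ftool',R.T@o['wrist_force'],'T',o['ft_torque'])
E
python3 s.py
```

```text
4.85 [ 0.5283 -0.1064  0.0599] psi 81.32861860907921 op 0.013801372931062771 F [-5.7036  2.23    4.8507] Ftool [ 1.3443 -5.9834 -4.8399] T [ 0.2294  0.9501 -0.0051]
```

>>> jog_arm(
  hand=[1.2,1.2,1.2,1.2,1.2],
  translation=[
    [0,-0.1,-0.4],
    [0,0,-0.4],
    [0,0,-0.4],
    [0,0,-0.2],
    [0,0,0],
  ],
  rotation=[
    [0,0,0],
    [0,0,0],
    [0,0,0],
    [0,0,0],
    [0,0,0],
  ],
  newtons=40,
)

```text
time_s: 5.35
tcp_pos: [0.5279, -0.1064, 0.0718]
tcp_rot: [[0.151, 0.989, -0.001], [0.989, -0.151, 0.0], [0.0, -0.001, -1.0]]
wrist_force: [1.7, -0.2, -11.9]
opening: 0.0138
```

```bash
python3 s.py
```

```text
5.35 [ 0.5279 -0.1064  0.0718] psi 81.32612858180248 op 0.013764134327080454 F [  1.6936  -0.1858 -11.8806] Ftool [ 0.069   1.7145 11.8788] T [-0.0984 -0.5563  0.0181]
```

>>> jog_arm(
  hand=[1.2,1.2,1.2,1.2,1.2,1.2,1.2],
  translation=[
    [0,0,0],
    [0,0,0],
    [0,0,0],
    [0,0,0],
    [0,0,0],
    [0,0,0],
    [0,0,0],
  ],
  rotation=[
    [0,0,-5],
    [0,0,-8.5],
    [0,0,-8.5],
    [0,0,-8.5],
    [0,0,-8.5],
    [0,0,-8.5],
    [0,0,0],
  ],
)

```text
time_s: 6.05
tcp_pos: [0.5275, -0.1064, 0.0716]
tcp_rot: [[-0.627, 0.779, -0.002], [0.779, 0.627, 0.0], [0.002, -0.001, -1.0]]
wrist_force: [0.5, -0.1, -10.7]
opening: 0.0137
```

```bash
python3 s.py; python3 -c "
from h import *
snap('wrist','wrist3.png');snap('side','side3.png')"
```

```text
6.05 [ 0.5275 -0.1064  0.0716] psi 128.80844337469333 op 0.013733136517019125 F [  0.5099  -0.1166 -10.7365] Ftool [-0.4271  0.3377 10.7354] T [-0.0236 -0.4463  0.036 ]
```

View pics/wrist3.png

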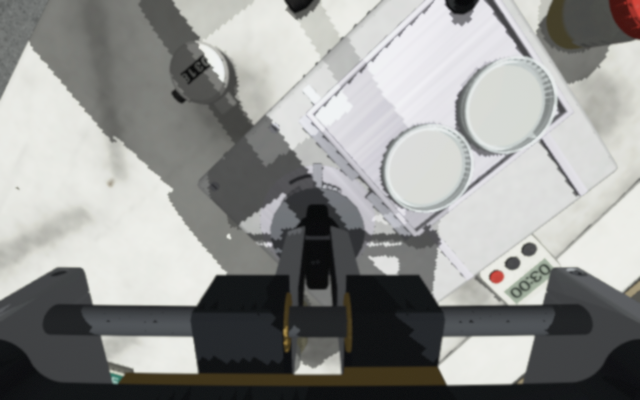

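```bash
python3 -c "
import cv2
im=cv2.imread('pics/wrist3.png')
cv2.imwrite('pics/w3z.png',cv2.resize(im[140:260,240:400],None,fx=5,fy=5,interpolation=cv2.INTER_CUBIC))"
```

```text
(no output)
```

View pics/w3z.png

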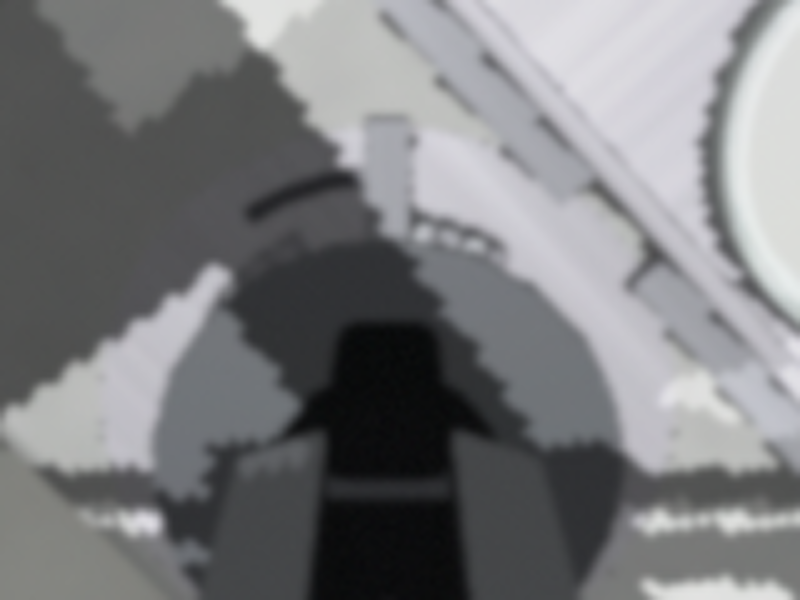

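>>> jog_arm(
  hand=[1.2,1.2,1.6,1.6,1.6],
  translation=[
    [0,0,0.3],
    [0,0,0],
    [0,0,0],
    [0,0,0],
    [0,0,0],
  ],
  rotation=[
    [0,0,0],
    [0,0,0],
    [0,0,0],
    [0,0,0],
    [0,0,0],
  ],
)

```text
time_s: 6.65
tcp_pos: [0.5295, -0.1073, 0.0719]
tcp_rot: [[-0.627, 0.779, 0.004], [0.779, 0.627, -0.002], [-0.004, 0.002, -1.0]]
wrist_force: [-0.8, -0.7, 1.6]
opening: 0.016
```

```bash
python3 s.py; python3 -c "
from h import *
snap('wrist','wrist4.png')
im=cv2.imread('pics/wrist4.png')
cv2.imwrite('pics/w4z.png',cv2.resize(im[140:260,240:400],None,fx=5,fy=5,interpolation=cv2.INTER_CUBIC))"
```

```text
6.65 [ 0.5295 -0.1073  0.0719] psi 128.8122107115297 op 0.016006902550517878 F [-0.7525 -0.7397  1.6227] Ftool [-0.1111 -1.0472 -1.6241] T [-0.1637  0.1441 -0.0307]
```

View pics/w4z.png

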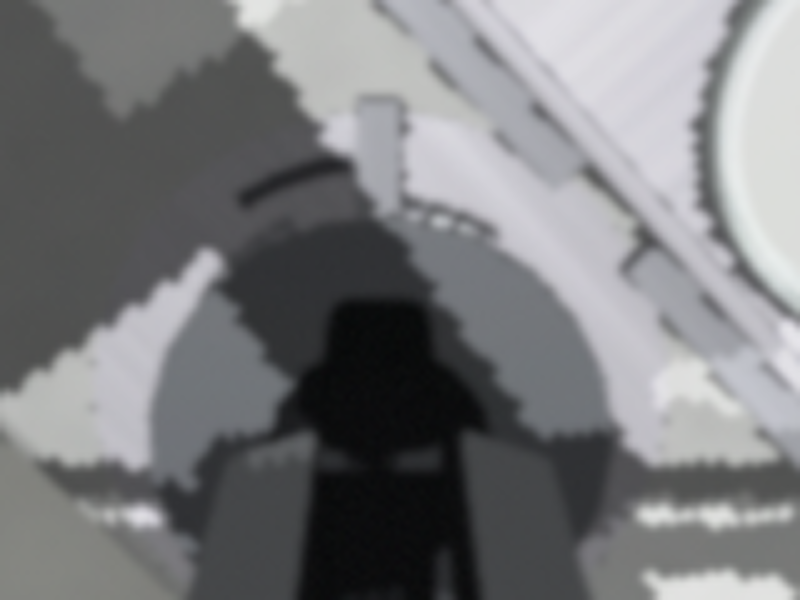

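>>> jog_arm(
  hand=[1.6,1.6,1.6,1.6],
  translation=[
    [0.18,-0.08,0],
    [0,0,0],
    [0,0,0],
    [0,0,0],
  ],
  rotation=[
    [0,0,0],
    [0,0,-4],
    [0,0,-4],
    [0,0,0],
  ],
)

```text
time_s: 7.1
tcp_pos: [0.5269, -0.1055, 0.0702]
tcp_rot: [[-0.729, 0.684, 0.001], [0.684, 0.729, -0.0], [-0.001, 0.001, -1.0]]
wrist_force: [0.2, -0.8, 0.7]
opening: 0.0158
```

```bash
cat > z.py <<'E'
import sys
exec(open('s.py').read())
n=sys.argv[1]
im=snap('wrist','wrist%s.png'%n)
cv2.imwrite('pics/w%sz.png'%n,cv2.resize(im[140:260,240:400],None,fx=5,fy=5,interpolation=cv2.INTER_CUBIC))
E
python3 z.py 5
```

```text
7.1 [ 0.5269 -0.1055  0.0702] psi 136.81394603384325 op 0.0158301468086545 F [ 0.1703 -0.833   0.7139] Ftool [-0.695  -0.4902 -0.7135] T [-0.0177 -0.0141  0.0071]
```

View pics/w5z.png

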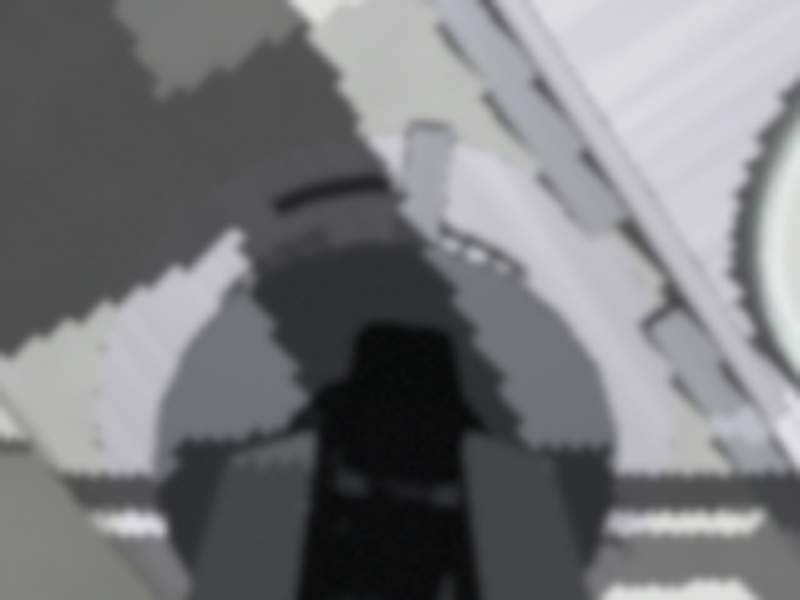

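>>> jog_arm(
  hand=[1.6,1.6,1.6],
  translation=[
    [0,0,0],
    [0,0,0],
    [0,0,0],
  ],
  rotation=[
    [0,0,-2],
    [0,0,-2],
    [0,0,0],
  ],
)

```text
time_s: 7.45
tcp_pos: [0.5269, -0.1055, 0.07]
tcp_rot: [[-0.774, 0.633, 0.001], [0.633, 0.774, -0.0], [-0.001, 0.001, -1.0]]
wrist_force: [-0.4, 0.1, 1.9]
opening: 0.0159
```

```bash
python3 s.py
```

```text
7.45 [ 0.5269 -0.1055  0.07  ] psi 140.74798109993245 op 0.015930432651786824 F [-0.3828  0.0929  1.9495] Ftool [ 0.3533 -0.1689 -1.9499] T [ 0.0392 -0.0365 -0.1041]
```

>>> jog_arm(
  hand=[1.6,1.6,1.6],
  translation=[
    [0,0,0],
    [0,0,0],
    [0,0,0],
  ],
  rotation=[
    [0,0,-2],
    [0,0,-2],
    [0,0,0],
  ],
)

```text
time_s: 7.75
tcp_pos: [0.5265, -0.1057, 0.0694]
tcp_rot: [[-0.817, 0.577, 0.0], [0.577, 0.817, -0.0], [-0.0, -0.0, -1.0]]
wrist_force: [-0.6, -0.7, 0.0]
opening: 0.0164
```

```bash
python3 z.py 6
```

```text
7.75 [ 0.5265 -0.1057  0.0694] psi 144.75191609243765 op 0.01635615130631204 F [-0.6319 -0.7116  0.0267] Ftool [ 0.1054 -0.9459 -0.0266] T [-0.0663 -0.0545 -0.023 ]
```

View pics/w6z.png

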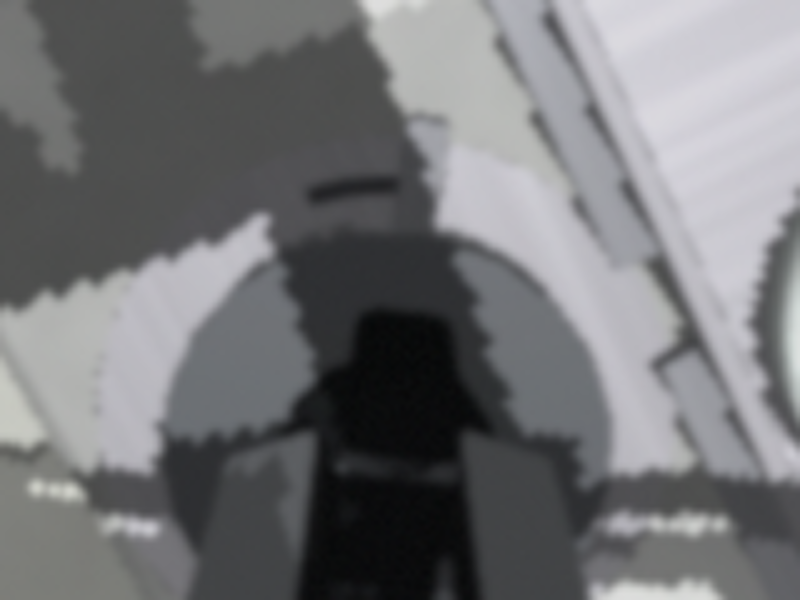

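>>> jog_arm(
  hand=[1.6,1.6,1.6],
  translation=[
    [0,0,0],
    [0,0,0],
    [0,0,0],
  ],
  rotation=[
    [0,0,-1.5],
    [0,0,-1],
    [0,0,0],
  ],
)

```text
time_s: 8.1
tcp_pos: [0.5265, -0.1057, 0.0695]
tcp_rot: [[-0.842, 0.54, 0.0], [0.54, 0.842, -0.0], [-0.0, -0.0, -1.0]]
wrist_force: [-0.2, 0.0, -1.4]
opening: 0.0157
```

```bash
python3 z.py 7
```

```text
8.1 [ 0.5265 -0.1057  0.0695] psi 147.3363690406025 op 0.015722586090028735 F [-0.1647  0.0361 -1.3846] Ftool [ 0.1583 -0.0583  1.3846] T [-0.0022 -0.027   0.0176]
```

View pics/w7z.png

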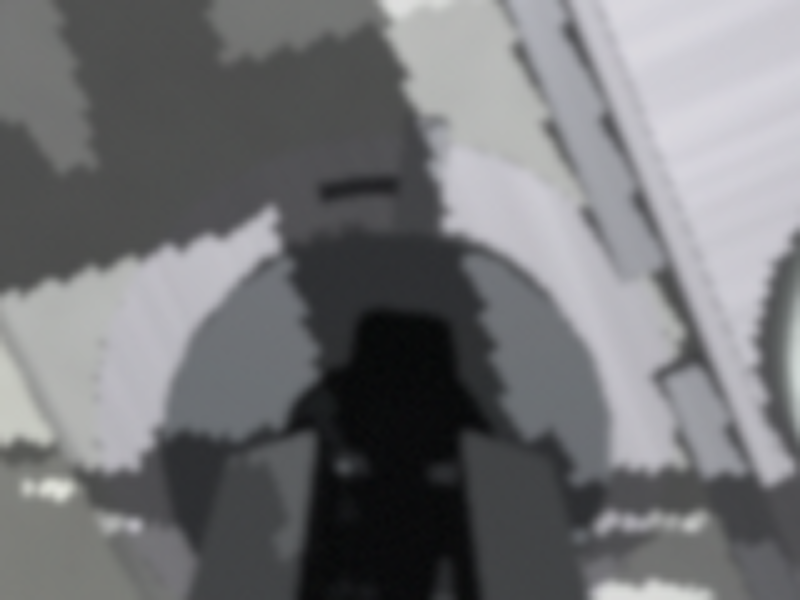

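>>> jog_arm(
  hand=[1.6,1.6,1.6],
  translation=[
    [0,0,0],
    [0,0,0],
    [0,0,0],
  ],
  rotation=[
    [0,0,-1.5],
    [0,0,-1],
    [0,0,0],
  ],
)

```text
time_s: 8.45
tcp_pos: [0.5264, -0.1057, 0.0695]
tcp_rot: [[-0.865, 0.502, -0.0], [0.502, 0.865, -0.0], [-0.0, -0.0, -1.0]]
wrist_force: [0.3, -0.8, 0.8]
opening: 0.0158
```

```bash
python3 s.py
```

```text
8.45 [ 0.5264 -0.1057  0.0695] psi 149.85476642679222 op 0.015764814185855177 F [ 0.2744 -0.7872  0.7819] Ftool [-0.6326 -0.5431 -0.7817] T [-0.1407 -0.035  -0.0334]
```

>>> jog_arm(
  hand=[1.6,1.6,1.6],
  translation=[
    [0,0,0],
    [0,0,0],
    [0,0,0],
  ],
  rotation=[
    [0,0,-1.5],
    [0,0,0],
    [0,0,0],
  ],
)

```text
time_s: 8.75
tcp_pos: [0.5264, -0.1057, 0.0695]
tcp_rot: [[-0.877, 0.48, -0.0], [0.48, 0.877, -0.0], [-0.0, -0.0, -1.0]]
wrist_force: [-0.2, -1.5, -1.3]
opening: 0.0162
```

```bash
python3 z.py 8
```

```text
8.75 [ 0.5264 -0.1057  0.0695] psi 151.32742363056948 op 0.016205047396088496 F [-0.1975 -1.5024 -1.2731] Ftool [-0.5475 -1.4127  1.2734] T [-0.1168 -0.0537 -0.0082]
```

View pics/w8z.png

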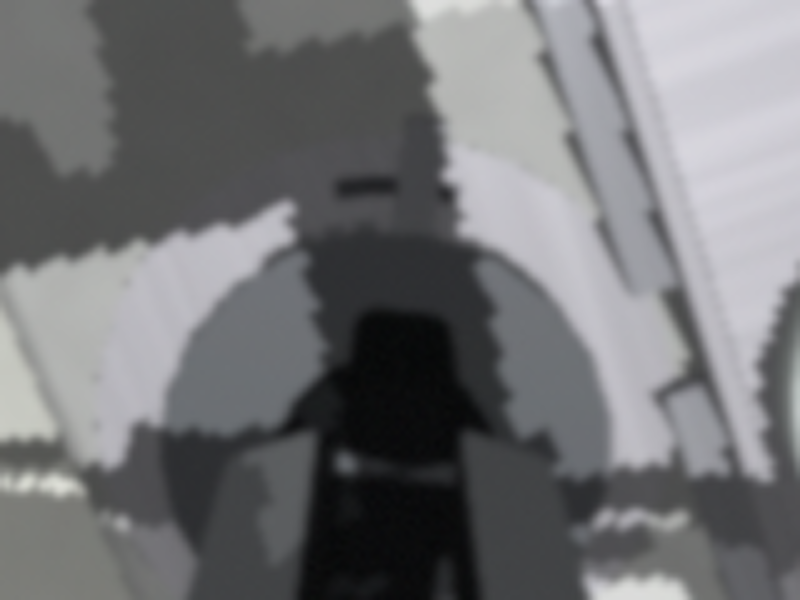

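>>> jog_arm(
  hand=[1.6,1.6,1.6],
  translation=[
    [0,0,0],
    [0,0,0],
    [0,0,0],
  ],
  rotation=[
    [0,0,-1.5],
    [0,0,-1],
    [0,0,0],
  ],
)

```text
time_s: 9.1
tcp_pos: [0.5265, -0.1056, 0.0695]
tcp_rot: [[-0.898, 0.441, 0.0], [0.441, 0.898, -0.0], [-0.0, -0.0, -1.0]]
wrist_force: [0.1, -0.7, -0.2]
opening: 0.016
```

```bash
python3 s.py
```

```text
9.1 [ 0.5265 -0.1056  0.0695] psi 153.85692550348477 op 0.015992290359051697 F [ 0.1057 -0.6903 -0.2238] Ftool [-0.399  -0.573   0.2239] T [-0.1624 -0.0347 -0.0457]
```

>>> jog_arm(
  hand=[1.6,1.6,1.6],
  translation=[
    [0,0,0],
    [0,0,0],
    [0,0,0],
  ],
  rotation=[
    [0,0,-1.5],
    [0,0,-1],
    [0,0,0],
  ],
)

```text
time_s: 9.4
tcp_pos: [0.5266, -0.1054, 0.0695]
tcp_rot: [[-0.916, 0.401, 0.0], [0.401, 0.916, 0.0], [-0.0, 0.0, -1.0]]
wrist_force: [0.5, 0.6, -0.5]
opening: 0.0158
```

```bash
python3 z.py 9
```

```text
9.4 [ 0.5266 -0.1054  0.0695] psi 156.35333331256479 op 0.01576605887980039 F [ 0.5484  0.5751 -0.4908] Ftool [-0.2716  0.7465  0.4912] T [ 0.0871 -0.1665 -0.1651]
```

View pics/w9z.png

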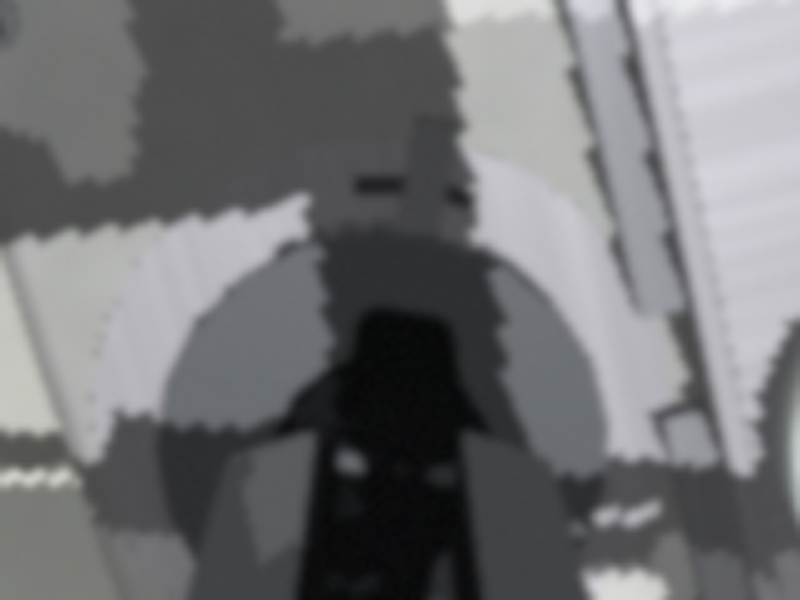

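>>> jog_arm(
  hand=[1.6,1.6],
  translation=[
    [0,0,0],
    [0,0,0],
  ],
  rotation=[
    [0,0,-1],
    [0,0,0],
  ],
)

```text
time_s: 9.65
tcp_pos: [0.5266, -0.1053, 0.0695]
tcp_rot: [[-0.923, 0.385, 0.0], [0.385, 0.923, 0.001], [-0.0, 0.001, -1.0]]
wrist_force: [0.9, 0.3, 0.2]
opening: 0.0161
```

```bash
python3 z.py 10; python3 -c "
from h import *
im=snap('side','side10.png')
a=cv2.imread('pics/side0.png')
f=lambda i:cv2.resize(i[160:220,300:380],None,fx=5,fy=8,interpolation=cv2.INTER_CUBIC)
cv2.imwrite('pics/s10.png',np.hstack([f(a),f(im)]))"
```

```text
9.65 [ 0.5266 -0.1053  0.0695] psi 157.35105196486305 op 0.016090587178860104 F [0.9479 0.3293 0.2195] Ftool [-0.748  0.669 -0.219] T [ 0.1444 -0.2311 -0.2092]
```

View pics/s10.png

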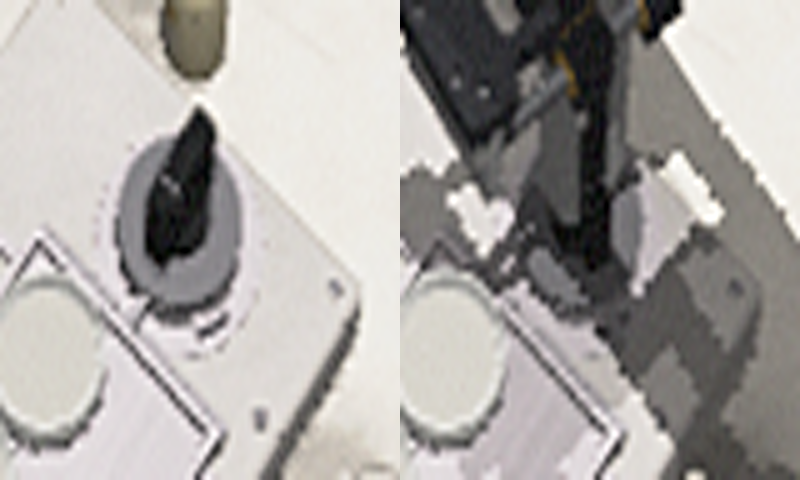

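View pics/w10z.png

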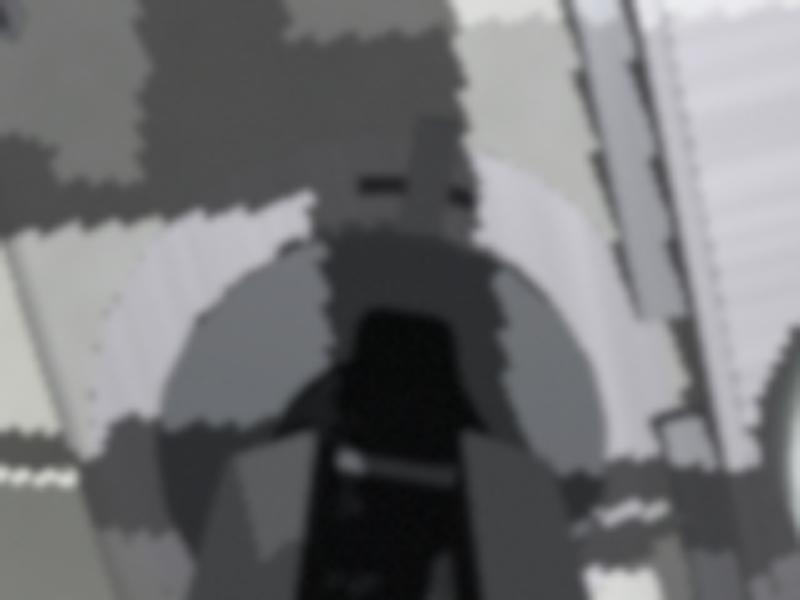

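>>> jog_arm(
  hand=[1.6,2.5,3,3,3,3],
  translation=[
    [0,0,0],
    [0,0,0],
    [0,0,-1],
    [0,0,-3],
    [0,0,-2],
    [0,0,0],
  ],
  rotation=[
    [0,0,4],
    [0,0,0],
    [0,0,0],
    [0,0,0],
    [0,0,0],
    [0,0,0],
  ],
)

```text
time_s: 10.35
tcp_pos: [0.5289, -0.1064, 0.1341]
tcp_rot: [[-0.894, 0.448, 0.008], [0.448, 0.894, -0.003], [-0.008, 0.001, -1.0]]
wrist_force: [0.7, -0.4, 0.9]
opening: 0.0301
```

```bash
python3 z.py 11; python3 -c "
from h import *
print(env.spot_point('wrist','knob_grip'))
k=np.array([.5277,-.1064,.072]);print(proj('wrist',[k,k+[0,0,.008]]))"
```

```text
10.35 [ 0.5289 -0.1064  0.1341] psi 153.39484812089577 op 0.030052483587170692 F [ 0.7215 -0.448   0.9171] Ftool [-0.8535 -0.0764 -0.91  ] T [ 0.0368 -0.1424  0.0092]
[{'uv': [317.3, 207.7], 'p': 0.82}]
[[316.60281426 213.37417425]
 [316.57625613 216.4713844 ]]
```

View pics/w11z.png

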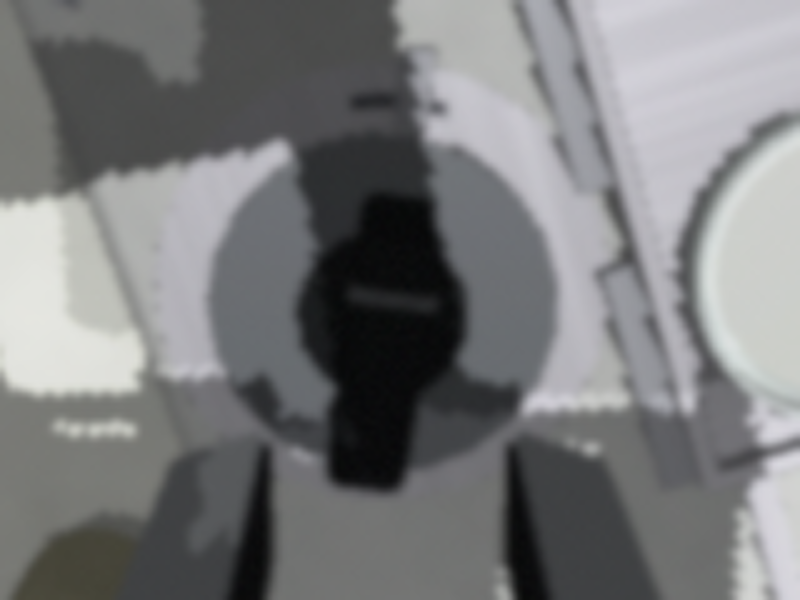

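>>> jog_arm(
  hand=[3,3,3,3,3,3,3,3,3,3],
  translation=[
    [1.6,2.3,0],
    [2.5,3.6,0],
    [2.5,3.6,0],
    [2.5,3.6,0],
    [1,1.4,0],
    [0,0,0],
    [0,0,0],
    [0,0,0],
    [0,0,0],
    [0,0,0],
  ],
  rotation=[
    [0,0,0],
    [0,0,0],
    [0,0,0],
    [0,0,0],
    [0,0,8.1],
    [0,0,8.5],
    [0,0,8.5],
    [0,0,8.5],
    [0,0,8.5],
    [0,0,8.5],
  ],
)

```text
time_s: 11.45
tcp_pos: [0.5001, 0.0693, 0.1274]
tcp_rot: [[-0.215, 0.977, -0.004], [0.977, 0.215, -0.0], [0.001, -0.004, -1.0]]
wrist_force: [0.5, -0.5, -0.1]
opening: 0.0301
```

>>> jog_arm(
  hand=[3,3,3,3],
  translation=[
    [0,0,0],
    [0,0,0],
    [0,0,0],
    [0,0,0],
  ],
  rotation=[
    [0,0,8.5],
    [0,0,8.5],
    [0,0,4.5],
    [0,0,0],
  ],
)

```text
time_s: 11.85
tcp_pos: [0.5002, 0.0692, 0.1276]
tcp_rot: [[0.152, 0.988, -0.003], [0.988, -0.152, -0.0], [-0.001, -0.003, -1.0]]
wrist_force: [-0.4, 0.7, 0.5]
opening: 0.03
```

```bash
python3 s.py; python3 - <<'E'
from h import *
np.set_printoptions(precision=4,suppress=True)
im=snap('wrist','wrist12.png');P=env.spot_point('wrist','tray_post');print(P)
s=snap('side','side12.png')
a=cv2.imread('pics/side0.png')
f=lambda i:cv2.resize(i[160:220,300:380],None,fx=5,fy=8,interpolation=cv2.INTER_CUBIC)
cv2.imwrite('pics/s12.png',np.hstack([f(a),f(s)]))
print(env.spot_point('side','knob_grip'))
for n in 'side',:
  k=np.array([.5277,-.1064,.072]);print(proj(n,[k,k+[0,0,.008]]))
o=env.get_obs();R=o['tcp_rot']
for z in (.066,.07,.075): q=atz('wrist',P[0]['uv'],z);print(q,R.T@(q-o['tcp_pos']))
E
```

```text
11.85 [0.5002 0.0692 0.1276] psi 81.2650543601978 op 0.029999564275526427 F [-0.3626  0.7412  0.4609] Ftool [ 0.6772 -0.4724 -0.4599] T [-0.012  -0.0293  0.0265]
[{'uv': [317.1, 212.2], 'p': 0.83}]
[{'uv': [336.5, 184.6], 'p': 0.51}]
[[335.4431 182.6088]
 [335.5272 180.7983]]
[0.501  0.0681 0.066 ] [-0.0011  0.0004  0.0627]
[0.5013 0.0694 0.07  ] [0.0002 0.0004 0.0587]
[0.5015 0.071  0.075 ] [0.0019 0.0004 0.0537]
```

View pics/wrist12.png

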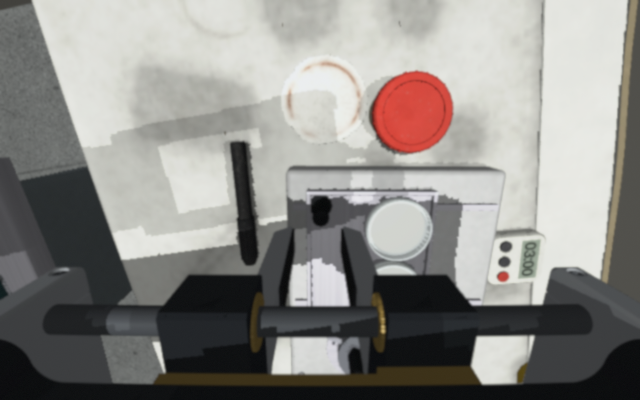

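View pics/s12.png

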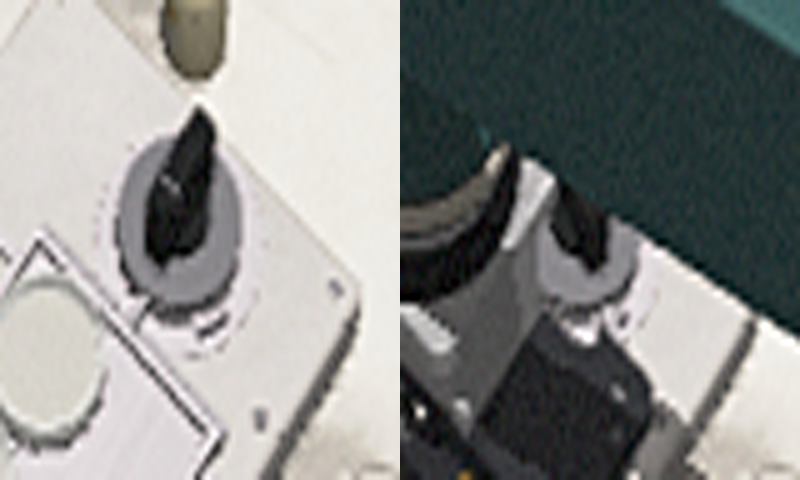

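>>> jog_arm(
  hand=[3,3,3,3,2,1,1,1,1],
  translation=[
    [0,0.05,2],
    [0,0,2.5],
    [0,0,2],
    [0,0,1],
    [0,0,0],
    [0,0,0],
    [0,0,0],
    [0,0,0],
    [0,0,0],
  ],
  rotation=[
    [0,0,0],
    [0,0,0],
    [0,0,0],
    [0,0,0],
    [0,0,0],
    [0,0,0],
    [0,0,0],
    [0,0,0],
    [0,0,0],
  ],
  newtons=15,
)

```text
time_s: 12.95
tcp_pos: [0.5027, 0.0692, 0.0556]
tcp_rot: [[0.152, 0.988, 0.002], [0.988, -0.152, -0.0], [0.0, 0.002, -1.0]]
wrist_force: [-0.1, 0.3, 2.2]
opening: 0.0139
```

```bash
python3 s.py; python3 -c "
from h import *
snap('wrist','wrist13.png');snap('side','side13.png')"
```

```text
12.95 [0.5027 0.0692 0.0556] psi 81.2316619141578 op 0.013864327750453447 F [-0.0553  0.2527  2.1555] Ftool [ 0.242  -0.0881 -2.1557] T [-0.0142 -0.0735 -0.0223]
```

View pics/wrist13.png

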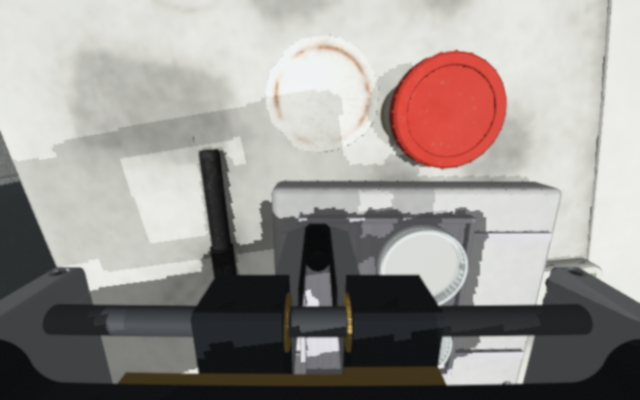

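>>> jog_arm(
  hand=[1,1,1,1,1,1,1,1,1,1],
  translation=[
    [0,0.2,0],
    [0,0.4,0],
    [0,0.5,0],
    [0,0.5,0],
    [0,0.5,0],
    [0,0.5,0],
    [0,0.5,0],
    [0,0.5,0],
    [0,0.4,0],
    [0,0.4,0],
  ],
  rotation=[
    [0,0,0],
    [0,0,0],
    [0,0,0],
    [0,0,0],
    [0,0,0],
    [0,0,0],
    [0,0,0],
    [0,0,0],
    [0,0,0],
    [0,0,0],
  ],
)

```text
time_s: 14.05
tcp_pos: [0.5459, 0.0625, 0.0555]
tcp_rot: [[0.152, 0.988, 0.001], [0.988, -0.152, 0.0], [0.0, 0.001, -1.0]]
wrist_force: [-1.4, 0.6, 5.1]
opening: 0.0138
```

```bash
python3 s.py
```

```text
14.05 [0.5459 0.0625 0.0555] psi 81.23302798089479 op 0.013802712284246696 F [-1.3962  0.5748  5.0921] Ftool [ 0.3562 -1.4625 -5.0935] T [-0.027   0.2062 -0.0386]
```

Tray moves easily (1.5 N). On to the stop.

>>> jog_arm(
  hand=[1,1,1,1,1],
  translation=[
    [0,0.3,0],
    [0,0.3,0],
    [0,0.2,0],
    [0,0,0],
    [0,0,0],
  ],
  rotation=[
    [0,0,0],
    [0,0,0],
    [0,0,0],
    [0,0,0],
    [0,0,0],
  ],
)

```text
time_s: 14.55
tcp_pos: [0.5521, 0.0616, 0.0555]
tcp_rot: [[0.152, 0.988, -0.003], [0.988, -0.152, 0.0], [-0.0, -0.003, -1.0]]
wrist_force: [-6.1, 0.8, 8.3]
opening: 0.0136
```

```bash
python3 s.py
```

```text
14.55 [0.5521 0.0616 0.0555] psi 81.24048280434765 op 0.013603557237568212 F [-6.0975  0.8044  8.2637] Ftool [-0.1336 -6.1714 -8.2469] T [0.083  0.897  0.0201]
```

>>> jog_arm(
  hand=[1.8,3,3,3,3,3,3,3],
  translation=[
    [0,-0.1,0],
    [0,-0.1,0],
    [0,0,0],
    [0,0,-1],
    [0,0,-3],
    [0,0,-4],
    [0,0,-4],
    [0,0,0],
  ],
  rotation=[
    [0,0,0],
    [0,0,0],
    [0,0,0],
    [0,0,0],
    [0,0,0],
    [0,0,0],
    [0,0,0],
    [0,0,0],
  ],
)

```text
time_s: 15.35
tcp_pos: [0.5551, 0.0616, 0.1828]
tcp_rot: [[0.152, 0.988, 0.014], [0.988, -0.152, 0.0], [0.002, 0.014, -1.0]]
wrist_force: [-0.1, 0.2, 0.6]
opening: 0.0302
```

>>> jog_arm(
  hand=[3,3,3,3,3,3],
  translation=[
    [-1,-4,-2],
    [-1,-4,-1],
    [-1,-4,-1],
    [-1,-3,0],
    [0,0,0],
    [0,0,0],
  ],
  rotation=[
    [0,0,0],
    [0,0,0],
    [0,0,0],
    [0,0,0],
    [0,0,0],
    [0,0,0],
  ],
)

```text
time_s: 15.95
tcp_pos: [0.3968, 0.0449, 0.2146]
tcp_rot: [[0.153, 0.988, 0.002], [0.988, -0.153, -0.0], [0.0, 0.002, -1.0]]
wrist_force: [0.3, 0.4, -0.2]
opening: 0.03
```

```bash
python3 s.py; python3 - <<'E'
from h import *
np.set_printoptions(precision=4,suppress=True)
snap('side','side14.png')
for t in ('knob_grip','tray_post'): print(t,env.spot_point('side',t)[:2])
im=snap('wrist','wrist14.png')
for t in ('knob_grip','tray_post'): print(t,env.spot_point('wrist',t)[:2])
print(proj('side',[[.5277,-.1064,.072],[.5277,-.1064,.080],[.5027,.0692,.07],[.5521,.0616,.07]]))
print(proj('wrist',[[.5277,-.1064,.072],[.5277,-.1064,.080],[.5027,.0692,.07],[.5521,.0616,.07]]))
s=cv2.imread('pics/side14.png')
cv2.imwrite('pics/side14z.png',cv2.resize(s[140:290,230:400],None,fx=4.5,fy=4,interpolation=cv2.INTER_CUBIC))
E
```

```text
15.95 [0.3968 0.0449 0.2146] psi 81.21237572472914 op 0.030008181136906457 F [ 0.3304  0.4404 -0.1928] Ftool [0.4857 0.259  0.1933] T [-0.0715 -0.0326  0.0047]
knob_grip [{'uv': [334.8, 184.1], 'p': 0.56}]
tray_post [{'uv': [289.2, 228.4], 'p': 0.85}]
knob_grip []
tray_post [{'uv': [454.6, 156.3], 'p': 0.91}, {'uv': [332.9, 157.1], 'p': 0.48}]
[[335.4431 182.6088]
 [335.5272 180.7983]
 [306.5602 241.24  ]
 [290.585  228.9774]]
[[439.1987 291.0241]
 [441.7826 294.7463]
 [409.1108 153.1754]
 [454.6176 153.3464]]
```

View pics/wrist14.png

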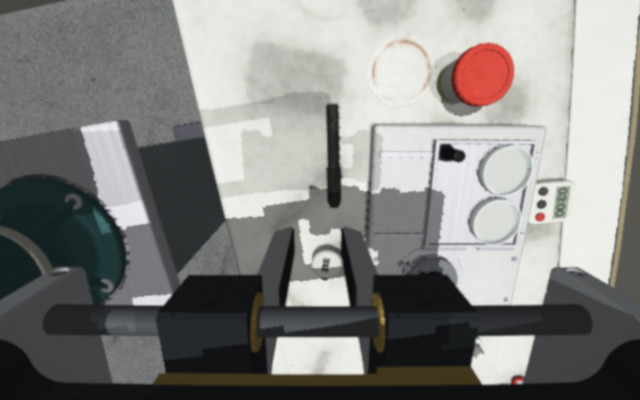

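View pics/side14z.png

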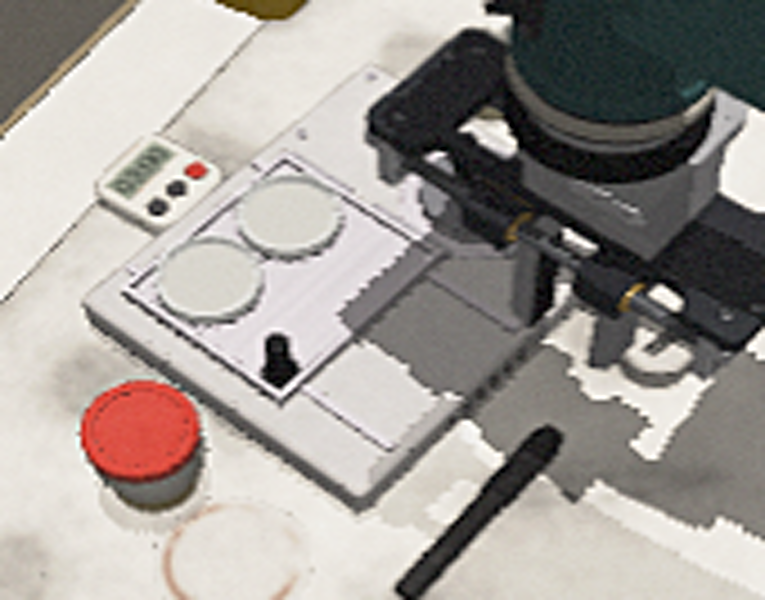

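>>> jog_arm(
  hand=[4,4,4,4,4,4,4],
  translation=[
    [-2,2.5,0],
    [-3,3.5,0],
    [-3,3.5,1.5],
    [-3,3.5,2.5],
    [-1.8,2.5,2.4],
    [0,0,2],
    [0,0,0],
  ],
  rotation=[
    [0,0,0],
    [0,0,0],
    [0,0,0],
    [0,0,0],
    [0,0,0],
    [0,0,0],
    [0,0,0],
  ],
)

```text
time_s: 16.95
tcp_pos: [0.5274, -0.1037, 0.1268]
tcp_rot: [[0.154, 0.988, -0.009], [0.988, -0.154, 0.003], [0.001, -0.009, -1.0]]
wrist_force: [-0.8, 0.1, -0.0]
opening: 0.0401
```

```bash
python3 s.py; python3 - <<'E'
from h import *
im=snap('wrist','wrist15.png');print(env.spot_point('wrist','knob_grip'))
a=cv2.imread('pics/wrist2.png')
f=lambda i:cv2.resize(i[140:260,240:400],None,fx=2.5,fy=2.5*1.6,interpolation=cv2.INTER_CUBIC)
cv2.imwrite('pics/w15z.png',np.hstack([f(a),f(im)]))
E
```

```text
16.95 [ 0.5274 -0.1037  0.1268] psi 81.16201738351216 op 0.040082735197645686 F [-0.7958  0.0914 -0.0144] Ftool [-0.032  -0.8002  0.0218] T [ 0.0012 -0.0951 -0.0526]
[{'uv': [318.6, 216.4], 'p': 0.92}]
```

View pics/w15z.png

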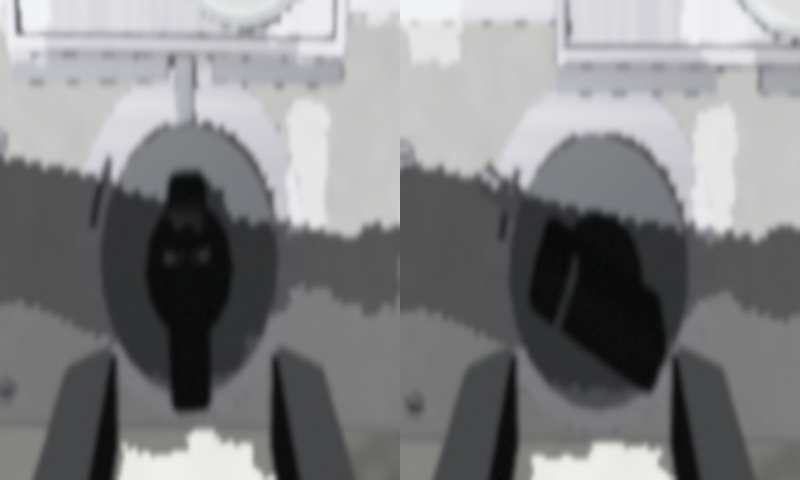

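>>> jog_arm(
  hand=[4,4,4,4,4],
  translation=[
    [0,0,-4],
    [0,0,-4],
    [0,-3,-3],
    [0,0,0],
    [0,0,0],
  ],
  rotation=[
    [0,0,0],
    [0,0,0],
    [0,0,0],
    [0,0,0],
    [0,0,0],
  ],
)

```text
time_s: 17.55
tcp_pos: [0.5002, -0.0987, 0.2446]
tcp_rot: [[0.152, 0.988, 0.006], [0.988, -0.152, -0.002], [-0.001, 0.006, -1.0]]
wrist_force: [-0.0, 0.1, -0.3]
opening: 0.0399
```

```bash
python3 s.py; python3 -c "
from bench import env
print(env.finish_job())"
```

```text
17.55 [ 0.5002 -0.0987  0.2446] psi 81.27991587300227 op 0.039886550260637865 F [-0.0078  0.0847 -0.3305] Ftool [ 0.0829 -0.0226  0.3303] T [-0.0498 -0.0492  0.0001]
the job is handed in; nothing more can be done
None
```

I freed the mixer's lock and slid the tray to its rear stop. I handed the job in at 17.6 s; no verdict was reported.

**Lock:** I gripped the knob, lifted it 12 mm and turned it about 0.83 rad anticlockwise. I then let the tongue down onto the ring and nudged it along with loosely closed fingers. It stopped turning at about 1.1 to 1.15 rad, inside the raised arc. The torque on the wrist stayed at about 0.2 N m, which is roughly 4 N on the tongue.

**Tray:** I took the tray by its post and pushed it slowly, at about 0.05 m/s. It travelled 50 mm and the force rose from 1.5 to 6 N at the rear stop. I released the post and backed away.

**Last checks:**
- **Knob:** the skirt measured about 178 px across in the last close-up. I expected 179 px with the knob fully down and 184 px with it still on the ring. The side camera put the knob at the same height as when it was parked. This is measured from pictures, because the lift joint cannot be read directly.
- **Tray and dishes:** the post was within 1 to 3 px of where it should be at the stop, and both dishes lay flat.
- **Surroundings:** the specimen cup, marker, timer and tally counter looked unmoved. I did not measure any of them, and I did not check the immersion oil and lens tissue again at the end.
- **Robot:** the wrist force was near zero before I handed in, and the arm was clear of everything.

One reading did not fit. During the feeling, the skirt's size shrank less than a full drop should show (2.4% instead of about 4%), so I went back for the final close-up, and that one agreed with fully down.

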